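Load a router board into the bench test jig and lock the lever

TASK

A router circuit board lies part-way into the slide-in nest of the bench test jig. Push the board by its jack row until it is fully home against the stops at the back of the nest, then push the jig's red lever over towards the operator's side and all the way down to its stop, so that the press plate clamps the board. Do not lift the board out of its nest, and leave the multimeter and the bottle where they are.

Things in the scene. Friction and masses are not known exactly. Their poses are not given: they have to be found in the camera images.
- jig: Bench test jig, fixed, turned 5 to 40 degrees anticlockwise: black base 220 x 200 mm, top 55 mm up. Origin at table height, z up; base spans x -90..+130, y -100..+100 mm. Operator's side faces its -x. The rear frame (uprights, crosshead, dark clamp cheeks) lies at x 0..+90 mm and is 185 mm high, only the lever is higher.
- nest_stop (a point): Point on the white nest's floor, 62 mm above the table, midway between the two steel stops at its back, in the plane of their front faces (x = +45, y = 0 mm in the jig's frame). The floor runs from here 135 mm towards the jig's -x, between side rails 113 mm apart whose tops are 10 mm above it. Fully home = the board's rear edge touches the stops.
- board: Loose blue router board, 140 (x) x 110 (y) x 2 mm, about 0.14 kg, on the nest floor. Origin: centre of its underside; x, y parallel to the jig's within 2 degrees; rear edge at x = +70 mm. It slides at 1 to 2 N and starts 25 to 50 mm short of home, its front sticking out of the nest. Fully home its origin is at x = -25 mm in the jig's frame.
- board_front (a point): Middle of the front face of the board's row of metal jacks (70 mm wide, 14 mm high, flush with the board's front edge, 9 mm above its underside): push here towards the jig's +x. When the board is home this face stands 5 mm in front of the nest and base, at x = -95 mm in the jig's frame.
- press: Clear press plate, 62 x 180 x 10 mm, with four white pusher pins below, sliding up and down on two guide rods of the jig, driven by the lever through a crank and link. Origin level with the pins' lower ends, on its axis at x = +12 mm in the jig's frame. Open, the pins hang about 24 mm above the board; with the lever at its stop they press on the rear half of the board.
- lever_pivot (a point): Centre of the lever's pivot pin, on the jig at x = +12, y = 0 mm, 166 mm above the table. The pin runs along the jig's y.
- lever_grip (a point): Point on the lever's middle line 115 mm from the pivot, in the red round grip. The grip is 18 mm in diameter and reaches from 60 to 140 mm from the pivot; below it is a flat steel bar 14 mm deep and 8 mm wide.
- lever (a joint): Angle of the lever (rad): 0 = straight up, growing as it swings over towards the jig's -x and down; 1.5 = its stop, almost level, pointing to the jig's -x. Starts at 0 to 0.3. Push on its +x (back, then upper) side. It stays where it is left. It takes about 3 N at the grip, a little more for the last degrees, where it clamps.
- meter: Yellow multimeter lying on the table, 85 x 180 x 38 mm (50 mm with its dial), origin at the centre of its underside. Leave it.
- bottle: Drinks bottle with a red cap, 62 mm in diameter and 190 mm high, standing; origin at the centre of its underside. Leave it.
Not all that is in view belongs to the job. Of the things like the board, leave any that is orange or turquoise; of the rest the smaller one is meant.

How it is judged:
On the way, in this order (a step that is already met when the one before it is completed fails the run):
1. the board is fully home in the nest (within 2.5 mm of the stops) with the press still open (x of board in the frame of jig above -0.0275 m and value of joint lever below 0.6 rad), for 0.2 s.
2. the lever is down at its stop (value of joint lever above 1.42 rad), for 0.2 s.
At the end, for the whole second after the job is handed in: The board lies flat in the nest within 2.5 mm of the rear stops, the lever is down within about 5 degrees of its stop (over 1.42 rad), and the press plate's pins press on the board with at least 2 N; everything at rest (x of board in the frame of jig above -0.0275 m and z of board in the frame of jig below 0.065 m and angle between board's own z axis and vertical below 0.04 rad and value of joint lever above 1.42 rad and contact force between press and board above 2 N and linear speed of board below 0.01 m/s); the robot touches nothing.
It fails at once if the board is lifted, tipped or pulled out of the nest (z of board in the frame of jig above 0.072 m or angle between board's own z axis and vertical above 0.15 rad or x of board in the frame of jig below -0.095 m).
It fails at once if the multimeter or the bottle is moved more than 25 mm (distance of any of meter, bottle from where it was at the start of the episode above 0.025 m).
It also fails if it takes over 58 s, if anything falls off the work surface, if the arm or the gripper's body presses on something with over 40 N, if the wrist force passes 120 N, or if a joint passes its speed limit or range.

ROBOT

A 6-joint arm with a two-finger parallel gripper is mounted at the origin on the work surface. World frame = base frame: x ahead of the robot, y to its left, z up, the work surface at z = 0. Lengths are in m, angles in rad, forces in N, time in s.
With the tool pointing down it reaches from about 0.375 to 0.9 m from the base axis. Payload 3.1 kg.
Tool frame: the origin (TCP) lies on the centre line of the jaws, within the pads' length; the fingertips stand 19 mm ahead of it and the grasp point (between the pads) is the TCP; z points along the fingers, y is the line along which they close (so a half turn about z gives the same grasp; the last joint's range is limited). The gripper opens to 85 mm and grips with 20 to 120 N. Pads are 22 mm wide; open, the fingers measure 114 mm over their backs; the gripper's body (76 mm by 85 mm) begins 54 mm behind the grasp point. The pads swing forward as they close: fully open they stand 13 mm farther back than shut.
Start: joints at [1.085, 0.527, 1.433, -0, 1.181, -0.178], TCP at [0.189, 0.596, 0.25] pointing down, gripper open.
Joint ranges: [-3.08, 3.08], [-0.75, 2.2], [0.22, 2.44], [-1.43, 4.57], [0, 2.65], [-2.85, 2.85]. Speed limits (rad/s): [2.79, 2.79, 3.14, 3.14, 3.14, 3.14].

INTERFACE

Orientations are given as a unit quaternion [x, y, z, w].
In Python, from station import manip, cams, sign_off gives the robot as it stands.
- The arm moves only by the tool carry_out, never from a script. Its argument "targets" is a list that holds one entry, the list of rows, each a list of 7 numbers: the shift along the tool's x, y, z in cm, then the turn, a rotation vector about the tool's x, y, z in degrees, then the finger opening in cm, from 0 to 8.54. A call has 1 to 12 rows; each row is the pose to reach, as a shift and turn from the pose commanded when the call began, along the tool's axes at that moment; what a row does not reach only later rows make up. A row lasts 1/12 s, in which the tool goes at most 41.7 mm and 7.16 degrees, less where a joint would pass 70% of its speed; a pose out of reach is approached as far as the arm can. A call with a gripper value outside its range is refused whole. The fingers move at their own pace and stop on an object; "force" is the grip in N (left out, the last holds). Time passes only in rows, so rows that repeat a pose let the fingers close. It gives the time, the measured TCP pose, the force, the opening and the grip force at its end, in the units of the state.
- manip.sense(): the state, without advancing time (a new reading comes with each control period).
- cams.snapshot(name): name is "side" or "top" or "wrist"; returns the picture (480x640x3 uint8, red, green, blue); there is no depth.
- cams.camera_info(name): a dict with "K" (3x3 intrinsics, pixels), "T" (4x4, takes a point from camera to world coordinates). Camera axes: x right, y down, z forward; pixel columns grow to the right and rows downward; lengths in m; the calibration is good to about 2 mm. A picture is of the moment at which its call begins: read the wrist's pose just before it. camera_info takes no time and is no camera call; for the wrist camera it gives the pose at the moment of the call.
- sign_off(): hands the job in; it is judged then, once.
The state is a dict: "t": time; "q": joint angles; "qd": joint speeds; "tau": joint torques, N m; "tcp_pos": TCP position; "tool_rot": TCP orientation; "force": force on the tool from outside, world axes, zero at the start; "ft_torque": the same for the moment, N m; "finger_gap": opening from 0.0 (shut) to 1.0 (fully open); "gripper_force": force on a finger pad.
Only numpy, scipy, OpenCV 4.12 (cv2) and the standard library are available. Lean on these libraries where they do the work, as an engineer would, in place of code of your own. Each camera call takes 0.05 s, during which the arm holds its last target. There are 200 camera calls.

## Working session

There is one attempt and no reset: what is moved stays moved. The work goes in short steps, Python scripts to look and compute and a tool call to move; the robot and the scene stay as the last step left them, time stands still between calls to the robot, and variables do not carry over. Pictures are saved under pics/ and viewed, at most 10 in all, crops included, and the job is handed in when it is done.

Besides the shell and the picture viewer there is one more tool, called as name(argument=value, ...), one argument or row to a line, values as JSON. carry_out: Moves the arm, as the interface text tells. Its arguments: {"type":"object","properties":{"targets":{"type":"array"},"force":{"type":"number"}},"required":["targets"]}

```bash
mkdir -p pics; ls; python3 - <<'E'
from station import manip,cams
import cv2,numpy as np
np.set_printoptions(precision=4,suppress=True)
s=manip.sense();print(s['t'],s['tcp_pos'],s['tool_rot'],s['force'])
for n in ['side','top']:
    i=cams.camera_info(n);print(n,np.array(i['K']),np.array(i['T']))
    cv2.imwrite(f'pics/{n}0.png',cams.snapshot(n)[:,:,::-1])
E
```

```text
pics
0.0 [0.1884 0.5952 0.2493] [ 0.1528  0.9883 -0.001  -0.0004] [0.3031 0.0234 0.6043]
side [[608.6023   0.     319.1325]
 [  0.     608.6023 245.7027]
 [  0.       0.       1.    ]] [[ 0.8447 -0.3988  0.357   0.0439]
 [-0.5352 -0.6359  0.556  -0.8637]
 [ 0.0053 -0.6607 -0.7506  1.2374]
 [ 0.      0.      0.      1.    ]]
top [[444.0687   0.     314.8144]
 [  0.     444.0687 243.4171]
 [  0.       0.       1.    ]] [[-0.0048 -0.9969  0.0779  0.4696]
 [-1.      0.0041 -0.0086 -0.056 ]
 [ 0.0083 -0.0779 -0.9969  1.0909]
 [ 0.      0.      0.      1.    ]]
```

View pics/side0.png

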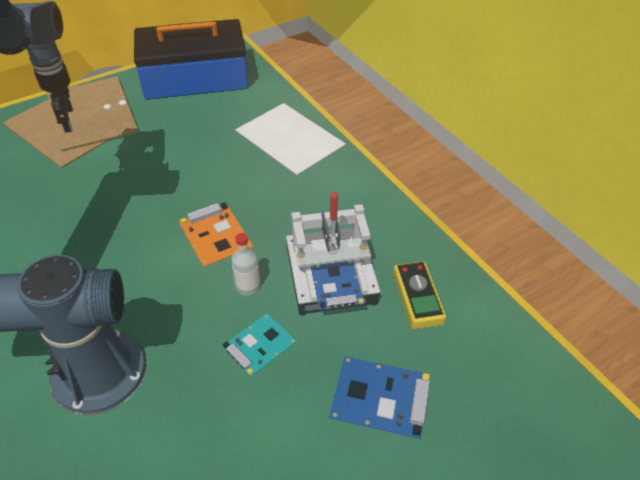

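View pics/top0.png

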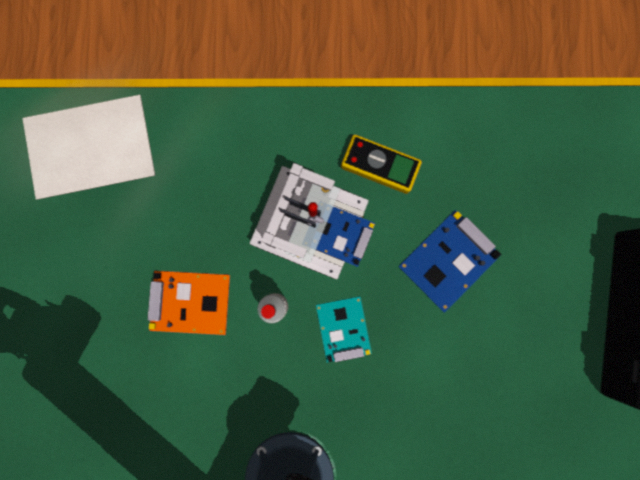

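The pictures show these boards: blue in the nest at top (348,237), a larger blue at (452,260), orange at (188,303) and turquoise at (343,330). By the description I choose the smaller blue one, in the jig. The meter is at (381,163) and the bottle at (271,308). Next is a close crop of the jig in both views.

```bash
python3 - <<'E'
import cv2,numpy as np
a=cv2.imread('pics/top0.png')[155:285,245:385]; b=cv2.imread('pics/side0.png')[185:315,275:390]
r=lambda i:cv2.resize(i,None,fx=3.1,fy=3.1,interpolation=cv2.INTER_CUBIC)
c=np.hstack([r(a),r(b)]);print(c.shape);cv2.imwrite('pics/crop.png',c)
E
```

```text
(403, 790, 3)
```

View pics/crop.png

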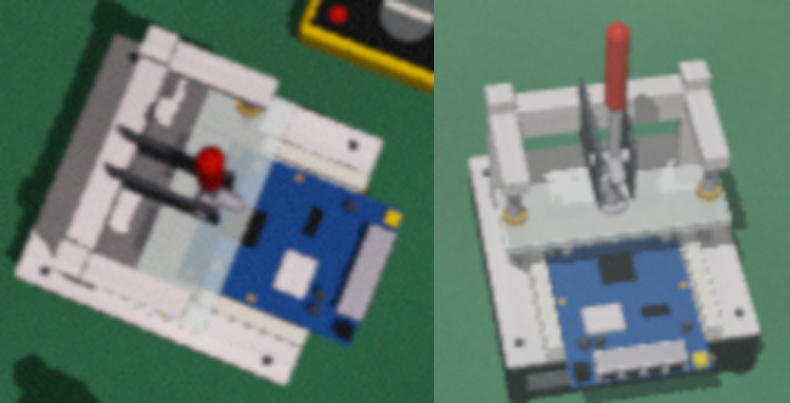

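The crop shows the small blue board lying in the nest with its jack row facing the operator, and the lever nearly upright. I'll triangulate the base corners, jack corners and lever tip from these pixels.

```bash
cat > h.py <<'E'
from station import manip,cams
import numpy as np
from scipy.spatial.transform import Rotation as R
np.set_printoptions(precision=4,suppress=True)
def ray(n,p):
    i=cams.camera_info(n);T=np.array(i['T']);d=T[:3,:3]@np.linalg.solve(np.array(i['K']),[*p,1]);return T[:3,3],d/np.linalg.norm(d)
def plane(n,p,z):
    o,d=ray(n,p);return o+d*(z-o[2])/d[2]
def tri(pt,ps,n=('top','side')):
    A=0;b=0;L=[]
    for k,p in zip(n,(pt,ps)):
        o,d=ray(k,p);M=np.eye(3)-np.outer(d,d);A=A+M;b=b+M@o;L.append((o,M))
    x=np.linalg.solve(A,b);return x,max(np.linalg.norm(M@(x-o)) for o,M in L)
E
python3 - <<'E'
from h import *
t=lambda x,y:(245+x/3.1-.3,155+y/3.1-.3)
s=lambda x,y:(275+(x-434)/3.1-.3,185+y/3.1-.3)
P={'FR':((382,140),(757,335)),'FL':((288,383),(508,370)),'RL':((15,272),(470,158)),'tip':((210,158),(618,28)),
'bR':((403,212),(714,371)),'bL':((350,345),(572,384))}
for k,(a,b) in P.items():
    x,e=tri(t(*a),s(*b));print(k,x,e,'planes',*(plane(n,p,.055 if k[0] in'FR' else .064) for n,p in(('top',t(*a)),('side',s(*b)))))
for a in((395,232),(367,322)):print('jacktop',plane('top',t(*a),.078))
w=lambda a,b:print(a,b)
E
```

```text
FR [ 0.6524 -0.1907  0.0495] 0.0018955098254313297 planes [ 0.6532 -0.1908  0.055 ] [ 0.6477 -0.1933  0.055 ]
FL [ 0.4678 -0.1172  0.0519] 0.0014042947297467183 planes [ 0.4691 -0.1176  0.055 ] [ 0.4654 -0.1185  0.055 ]
RL [0.553  0.088  0.0541] 0.0006160415171229828 planes [0.5535 0.0876 0.055 ] [0.5521 0.0876 0.055 ]
tip [ 0.5991 -0.0589  0.3019] 0.0001544273981755592 planes [ 0.6383 -0.0598  0.064 ] [0.7401 0.1459 0.064 ]
bR [ 0.5976 -0.2056  0.0584] 7.38911473040007e-05 planes [ 0.5968 -0.2047  0.064 ] [ 0.595  -0.2087  0.064 ]
bL [ 0.4964 -0.163   0.0665] 0.0007442780923329085 planes [ 0.4971 -0.1636  0.064 ] [ 0.4966 -0.1612  0.064 ]
jacktop [ 0.5802 -0.1965  0.078 ]
jacktop [ 0.5136 -0.1749  0.078 ]
```

Triangulation gives a jig yaw of about 68°, origin at about (0.594, -0.071), and the board about 28 mm short. The lever is at about 0 rad. I'll move to a point above and in front of the jack row, with the gripper shut and tool x along jig +x.

```bash
cat >> h.py <<'E'
YAW=np.radians(67.8);O=np.array([.594,-.071,0])
J=np.array([[np.cos(YAW),-np.sin(YAW),0],[np.sin(YAW),np.cos(YAW),0],[0,0,1]])
RG=J@np.diag([1,-1,-1.])
def go(g):
    s=manip.sense();r=R.from_quat(s['tool_rot']);p=np.array(s['tcp_pos'])
    print('t',s['t'],'jig pos',J.T@(p-O),'F jig',J.T@np.array(s['force']))
    print('shift cm',r.inv().apply(O+J@np.array(g)-p)*100,'rot',(r.inv()*R.from_matrix(RG)).as_rotvec(degrees=True))
E
python3 -c "
from h import *
go([-.165,0,.27])"
```

```text
t 0.1 jig pos [0.4637 0.6273 0.2494] F jig [ 0.1704  0.0276 -0.0454]
shift cm [-57.451  -67.7235  -1.946 ] rot [-0.0994  0.076  94.6253]
```

carry_out(
  targets=[
    [[-5, -5, -4, 0, 0, 8, 0], [-10, -11, -5, 0, 0, 15, 0], [-14, -16, -5, 0, 0, 22, 0], [-17, -20, -5, 0, 0, 29, 0], [-21, -24, -5, 0, 0, 36, 0], [-24, -28, -5, 0, 0, 43, 0], [-27, -32, -5, 0, 0, 50, 0], [-30, -36, -5, 0, 0, 57, 0], [-33, -40, -5, 0, 0, 64, 0], [-36, -43, -5, 0, 0, 71, 0], [-39, -46, -5, 0, 0, 78, 0], [-42, -49, -5, 0, 0, 85, 0]],
  ],
)

```text
t: 1.1
tcp_pos: [0.3784, 0.1397, 0.2991]
tool_rot: [0.782, 0.623, -0.0, -0.0]
force: [0.7, 0.8, 0.4]
finger_gap: -0.003
gripper_force: 0.0
```

```bash
python3 -c "
from h import *
go([-.165,0,.25])"
```

```text
t 1.1 jig pos [0.1136 0.2792 0.2991] F jig [ 1.0253 -0.3202  0.3755]
shift cm [-32.0023  23.0614   4.9059] rot [-0.0164  0.0002  9.2836]
```

carry_out(
  targets=[
    [[-4, 3, 0, 0, 0, 3, 0], [-8, 6, 0, 0, 0, 6, 0], [-11, 8, 0, 0, 0, 9.3, 0], [-14, 10, 0, 0, 0, 9.3, 0], [-17, 12, 0, 0, 0, 9.3, 0], [-20, 14, 0, 0, 0, 9.3, 0], [-23, 16, 1, 0, 0, 9.3, 0], [-26, 18, 2, 0, 0, 9.3, 0], [-29, 20, 3, 0, 0, 9.3, 0], [-32, 23, 4, 0, 0, 9.3, 0], [-32, 23, 5, 0, 0, 9.3, 0], [-32, 23, 5, 0, 0, 9.3, 0]],
  ],
)

```text
t: 2.1
tcp_pos: [0.5329, -0.2223, 0.2463]
tool_rot: [0.829, 0.559, -0.001, -0.002]
force: [-0.8, 1.0, -0.2]
finger_gap: -0.001
gripper_force: 0.0
```

```bash
python3 -c "
from h import *
go([-.155,0,.083])
import cv2
cv2.imwrite('pics/top1.png',cams.snapshot('top')[:,:,::-1])
cv2.imwrite('pics/w1.png',cams.snapshot('wrist')[:,:,::-1])
print(cams.camera_info('wrist'))"
```

```text
t 2.1 jig pos [-0.1632 -0.0006  0.2463] F jig [ 0.6342  1.1111 -0.2138]
shift cm [ 0.8033  0.01   16.3265] rot [-0.2497 -0.0509  0.1564]
{'K': array([[378.5081,   0.    , 321.7214],
       [  0.    , 378.5081, 247.4793],
       [  0.    ,   0.    ,   1.    ]]), 'T': array([[ 0.9279, -0.3596, -0.0986,  0.5577],
       [-0.3729, -0.897 , -0.2373, -0.1601],
       [-0.0031,  0.2569, -0.9664,  0.3718],
       [ 0.    ,  0.    ,  0.    ,  1.    ]])}
```

View pics/w1.png

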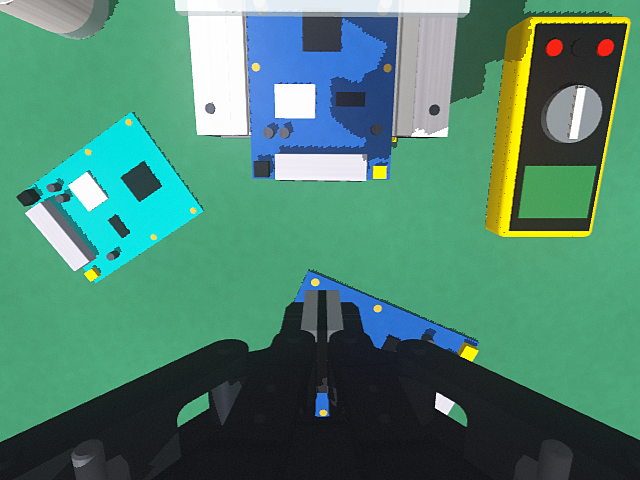

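The wrist view shows the jack row's front edge at (275..367, 181) and the base front corners at (197,135) and (448,137). I'll refine from these.

```bash
python3 -c "
from h import *
for n,p,z in(('baseL',(197,135),.055),('baseR',(448,137),.055),('jL',(275,181),.078),('jR',(367,181),.078),('bL',(251,178),.064),('bR',(388,179),.064)):
    x=plane('wrist',p,z);print(n,x,J.T@(x-O))
"
```

```text
baseL [ 0.4673 -0.1138  0.055 ] [-0.0875  0.1012  0.055 ]
baseR [ 0.6537 -0.1904  0.055 ] [-0.088  -0.1004  0.055 ]
jL [ 0.5141 -0.1699  0.078 ] [-0.1217  0.0366  0.078 ]
jR [ 0.5797 -0.1962  0.078 ] [-0.1213 -0.034   0.078 ]
bL [ 0.4951 -0.161   0.064 ] [-0.1207  0.0575  0.064 ]
bR [ 0.5969 -0.2027  0.064 ] [-0.1208 -0.0524  0.064 ]
```

carry_out(
  targets=[
    [[0.5, -0.1, 3, 0, 0, 0, 0], [0.8, -0.1, 6, 0, 0, 0, 0], [0.8, -0.1, 9, 0, 0, 0, 0], [0.8, -0.1, 12, 0, 0, 0, 0], [0.8, -0.1, 15, 0, 0, 0, 0], [0.8, -0.1, 16.7, 0, 0, 0, 0], [0.8, -0.1, 16.7, 0, 0, 0, 0], [1.3, -0.1, 16.7, 0, 0, 0, 0], [1.8, -0.1, 16.7, 0, 0, 0, 0], [2.3, -0.1, 16.7, 0, 0, 0, 0], [2.6, -0.1, 16.7, 0, 0, 0, 0], [2.6, -0.1, 16.7, 0, 0, 0, 0]],
  ],
)

```text
t: 3.2
tcp_pos: [0.5431, -0.1956, 0.0836]
tool_rot: [0.828, 0.561, 0.001, 0.001]
force: [-0.3, -0.5, -0.6]
finger_gap: 0.002
gripper_force: 0.0
```

```bash
python3 -c "
from h import *
go([-.104,0,.079])"
```

```text
t 3.2 jig pos [-0.1346  0.0001  0.0836] F jig [-0.5435  0.1251 -0.5695]
shift cm [3.0573 0.0271 0.4565] rot [0.1354 0.0146 0.403 ]
```

carry_out(
  targets=[
    [[0.2, 0, 0.3, 0, 0, 0, 0], [0.4, 0, 0.3, 0, 0, 0, 0], [0.6, 0, 0.3, 0, 0, 0, 0], [0.8, 0, 0.3, 0, 0, 0, 0], [1.0, 0, 0.3, 0, 0, 0, 0], [1.2, 0, 0.3, 0, 0, 0, 0], [1.4, 0, 0.3, 0, 0, 0, 0], [1.6, 0, 0.3, 0, 0, 0, 0], [1.8, 0, 0.3, 0, 0, 0, 0], [2.0, 0, 0.3, 0, 0, 0, 0], [2.2, 0, 0.3, 0, 0, 0, 0], [2.2, 0, 0.3, 0, 0, 0, 0]],
  ],
)

```text
t: 4.2
tcp_pos: [0.5506, -0.1753, 0.0791]
tool_rot: [0.828, 0.56, 0.0, -0.0]
force: [0.2, -0.7, 0.5]
finger_gap: -0.003
gripper_force: 0.5
```

```bash
python3 -c "
from h import *
go([-.104,0,.079])
import cv2
cv2.imwrite('pics/w2.png',cams.snapshot('wrist')[:,:,::-1])"
```

```text
t 4.2 jig pos [-0.113   0.0008  0.0791] F jig [-0.5649 -0.4602  0.5448]
shift cm [0.9013 0.0855 0.01  ] rot [-0.0005 -0.0212  0.3344]
```

View pics/w2.png

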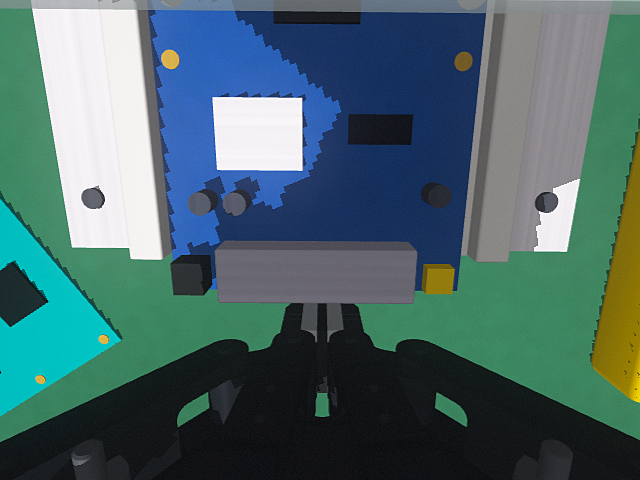

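The wrist view shows the fingers at the jack row's front face (row 303), with the board still out in front of the base edge (row 248). I'll keep pushing in small steps and watch the force.

```bash
python3 -c "
from h import *
for p,z in(((216,303),.078),((415,303),.078),((73,247),.055),((568,251),.055)):print(J.T@(plane('wrist',p,z)-O))"
```

```text
[-0.1018  0.0376  0.078 ]
[-0.1014 -0.0329  0.078 ]
[-0.0877  0.1006  0.055 ]
[-0.0882 -0.0994  0.055 ]
```

carry_out(
  targets=[
    [[0.1, 0, 0, 0, 0, 0, 0], [0.2, 0, 0, 0, 0, 0, 0], [0.3, 0, 0, 0, 0, 0, 0], [0.4, 0, 0, 0, 0, 0, 0], [0.5, 0, 0, 0, 0, 0, 0], [0.6, 0, 0, 0, 0, 0, 0], [0.6, 0, 0, 0, 0, 0, 0]],
  ],
)

```text
t: 4.83
tcp_pos: [0.5525, -0.1698, 0.079]
tool_rot: [0.828, 0.56, 0.0, -0.0]
force: [0.5, -0.2, -0.5]
finger_gap: 0.002
gripper_force: 0.2
```

```bash
python3 -c "
from h import *
go([-.104,0,.079])
for p,z in(((216,303),.078),((415,303),.078)):print(J.T@(plane('wrist',p,z)-O))"
```

```text
t 4.8333 jig pos [-0.1072  0.0011  0.079 ] F jig [ 0.0086 -0.5689 -0.5022]
shift cm [ 0.317   0.1074 -0.0023] rot [-0.0317 -0.0217  0.3243]
[-0.0959  0.0378  0.078 ]
[-0.0955 -0.0328  0.078 ]
```

carry_out(
  targets=[
    [[0.1, 0, 0, 0, 0, 0, 0], [0.2, 0, 0, 0, 0, 0, 0], [0.3, 0, 0, 0, 0, 0, 0], [0.4, 0, 0, 0, 0, 0, 0], [0.4, 0, 0, 0, 0, 0, 0]],
  ],
)

```text
t: 5.25
tcp_pos: [0.5536, -0.1668, 0.079]
tool_rot: [0.828, 0.56, -0.001, -0.0]
force: [-2.2, -3.1, -0.7]
finger_gap: -0.002
gripper_force: 1.8
```

```bash
python3 -c "
from h import *
go([-.104,0,.079])"
```

```text
t 5.25 jig pos [-0.104   0.0012  0.079 ] F jig [-3.7508  0.8786 -0.708 ]
shift cm [-0.0032  0.1169  0.0005] rot [-0.0517  0.0505  0.3594]
```

Force is rising at the expected place, so I'll push a little more to seat the board, then check.

carry_out(
  targets=[
    [[0.1, 0, 0, 0, 0, 0, 0], [0.15, 0, 0, 0, 0, 0, 0], [0.15, 0, 0, 0, 0, 0, 0], [0.15, 0, 0, 0, 0, 0, 0]],
  ],
)

```text
t: 5.58
tcp_pos: [0.5537, -0.1667, 0.079]
tool_rot: [0.828, 0.56, -0.001, 0.0]
force: [-4.1, -7.2, -0.4]
finger_gap: -0.001
gripper_force: 4.1
```

```bash
python3 -c "
from h import *
go([-.16,0,.079])
import cv2
w=cams.snapshot('wrist')[:,:,::-1]
cv2.imwrite('pics/w3.png',w)"
```

```text
t 5.5833 jig pos [-0.1038  0.0011  0.079 ] F jig [-8.2473  1.0524 -0.3869]
shift cm [-5.6166  0.0757  0.0167] rot [-0.0617  0.1473  0.3765]
```

View pics/w3.png

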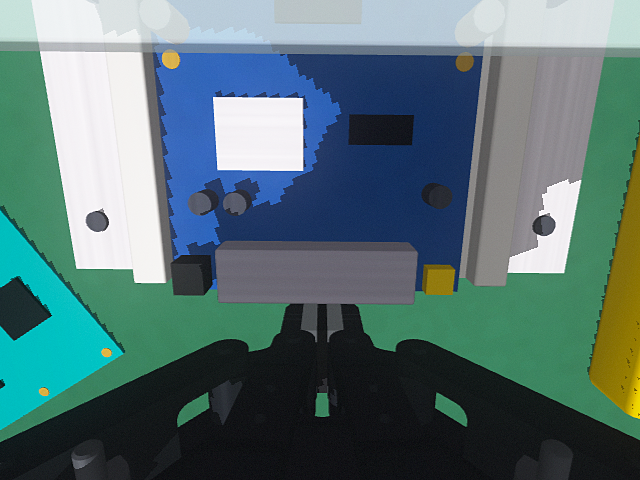

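The wrist view shows the jack row's front edge at row 303 against the base edge at row 270. The reaction rose to 8 N with only 0.2 mm of motion, so the board is on its stops. Next I retract and rise.

carry_out(
  targets=[
    [[-1, 0, 0, 0, 0, 0, 0], [-3, 0, 0, 0, 0, 0, 0], [-4, 0, -3, 0, 0, 0, 0], [-4, 0, -7, 0, 0, 0, 0], [-4, 0, -11, 0, 0, 0, 0], [-4, 0, -15, 0, 0, 0, 0], [-4, 0, -19, 0, 0, 0, 0], [-4, 0, -23, 0, 0, 0, 0], [-4, 0, -27, 0, 0, 0, 0], [-4, 0, -29, 0, 0, 0, 0], [-4, 0, -29, 0, 0, 0, 0], [-4, 0, -29, 0, 0, 0, 0]],
  ],
)

```text
t: 6.63
tcp_pos: [0.5401, -0.2022, 0.3706]
tool_rot: [0.828, 0.56, 0.001, 0.001]
force: [-1.5, 0.3, -0.4]
finger_gap: 0.001
gripper_force: 0.0
```

```bash
python3 -c "
from h import *
go([.06,0,.37])"
```

```text
t 6.6333 jig pos [-0.1418  0.0003  0.3706] F jig [-0.3165  1.4774 -0.414 ]
shift cm [20.184   0.1442  0.074 ] rot [ 0.2099 -0.031   0.3298]
```

carry_out(
  targets=[
    [[3, 0, 0, 0, 0, 0, 0], [6, 0, 0, 0, 0, 0, 0], [9, 0, 0, 0, 0, 0, 0], [12, 0, 0, 0, 0, 0, 0], [15, 0, 0, 0, 0, 0, 0], [18, 0, 0, 0, 0, 0, 0], [20.5, 0, 0, 0, 0, 0, 0], [20.5, 0, 0, 0, 0, 0, 0], [20.5, 0, 3, 0, 0, 0, 0], [20.5, 0, 6, 0, 0, 0, 0], [20.5, 0, 8.5, 0, 0, 0, 0], [20.5, 0, 8.5, 0, 0, 0, 0]],
  ],
)

```text
t: 7.63
tcp_pos: [0.6112, -0.0116, 0.2763]
tool_rot: [0.828, 0.56, -0.006, -0.006]
force: [-1.0, -0.4, -1.6]
finger_gap: 0.0
gripper_force: 0.0
```

```bash
python3 -c "
from h import *
go([.03,0,.285])
import cv2
a=cams.snapshot('side')[150:330,250:430,::-1];b=cams.snapshot('top')[140:300,240:400,::-1]
print(cv2.imwrite('pics/c4.png',np.hstack([cv2.resize(a,(400,400)),cv2.resize(b,(400,400))])))"
```

```text
t 7.6333 jig pos [0.0615 0.0065 0.2763] F jig [-0.7032  0.7838 -1.642 ]
shift cm [-3.159   0.6227 -0.8754] rot [-0.9354  0.1635  0.3046]
True
```

View pics/c4.png

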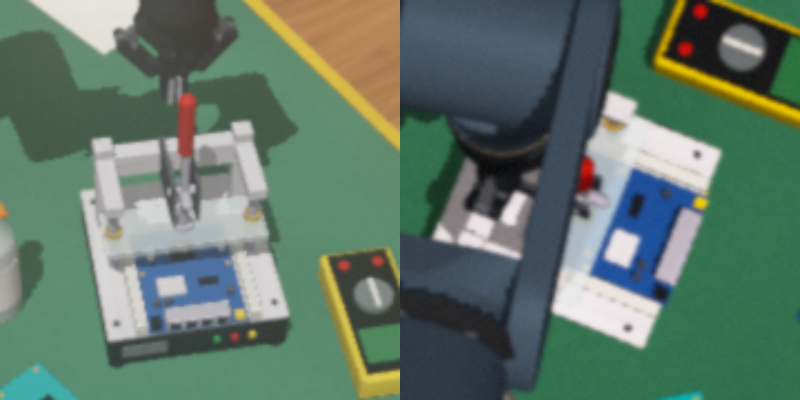

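The side view shows the closed fingers behind the lever and the board home in the nest. The tool is about 6 mm off to the side, so I'll settle and centre it.

carry_out(
  targets=[
    [[0, 0, 0, 0, 0, 0, 0], [0, 0, 0, 0, 0, 0, 0], [0, 0, 0, 0, 0, 0, 0]],
  ],
)

```text
t: 7.98
tcp_pos: [0.617, -0.0124, 0.2859]
tool_rot: [0.829, 0.56, 0.001, 0.001]
force: [0.9, -0.1, 0.1]
finger_gap: 0.002
gripper_force: 0.0
```

```bash
python3 -c "
from h import *
go([.034,0,.285])"
```

```text
t 7.9833 jig pos [0.0629 0.0008 0.2859] F jig [ 0.2575 -0.8793  0.0972]
shift cm [-2.8934  0.0648  0.0925] rot [ 0.1923 -0.0384  0.3098]
```

carry_out(
  targets=[
    [[-1, 0, 0.1, 0, 0, 0, 0], [-2, 0, 0.1, 0, 0, 0, 0], [-3, 0, 0.1, 0, 0, 0, 0], [-4, 0, 0.2, 0, 0, 0, 0], [-5, 0, 0.2, 0, 0, 0, 0], [-5.9, 0, 0.3, 0, 0, 0, 0], [-6.9, 0, 0.5, 0, 0, 0, 0], [-7.8, 0, 0.9, 0, 0, 0, 0], [-8.7, 0, 1.3, 0, 0, 0, 0], [-9.6, 0, 1.9, 0, 0, 0, 0], [-10.4, 0, 2.6, 0, 0, 0, 0], [-11.1, 0, 3.2, 0, 0, 0, 0]],
  ],
)

```text
t: 8.98
tcp_pos: [0.5744, -0.1162, 0.2514]
tool_rot: [0.829, 0.56, -0.0, 0.0]
force: [0.1, 1.8, 0.8]
finger_gap: 0.002
gripper_force: 0.7
```

```bash
python3 -c "
from h import *
go([-.0477,0,.2542])"
```

```text
t 8.9833 jig pos [-0.0493  0.0011  0.2514] F jig [1.7029 0.6291 0.7862]
shift cm [ 0.1553  0.1099 -0.284 ] rot [0.001  0.0259 0.3059]
```

carry_out(
  targets=[
    [[-0.6, 0, 0.6, 0, 0, 0, 0], [-1.0, 0, 1.2, 0, 0, 0, 0], [-1.4, 0, 1.8, 0, 0, 0, 0], [-1.7, 0, 2.4, 0, 0, 0, 0], [-2.0, 0, 3.0, 0, 0, 0, 0], [-2.2, 0, 3.6, 0, 0, 0, 0], [-2.4, 0, 4.2, 0, 0, 0, 0], [-2.5, 0, 4.7, 0, 0, 0, 0], [-2.6, 0, 5.0, 0, 0, 0, 0], [-2.6, 0, 5.2, 0, 0, 0, 0], [-2.6, 0, 5.2, 0, 0, 0, 0]],
  ],
)

```text
t: 9.9
tcp_pos: [0.5651, -0.1392, 0.2007]
tool_rot: [0.828, 0.56, -0.0, 0.0]
force: [-0.9, 0.9, 4.8]
finger_gap: 0.002
gripper_force: 2.2
```

```bash
python3 -c "
from h import *
go([-.0742,0,.2011])"
```

```text
t 9.9 jig pos [-0.074   0.001   0.2007] F jig [0.5113 1.1525 4.8108]
shift cm [-0.0182  0.1006 -0.0391] rot [-0.0027  0.0091  0.3374]
```

Near the stop at 4.8 N. I'll press down in small steps until the force climbs firmly.

carry_out(
  targets=[
    [[0, 0, 0.15, 0, 0, 0, 0], [0, 0, 0.3, 0, 0, 0, 0], [0, 0, 0.3, 0, 0, 0, 0], [0, 0, 0.3, 0, 0, 0, 0]],
  ],
)

```text
t: 10.23
tcp_pos: [0.5652, -0.1392, 0.2002]
tool_rot: [0.828, 0.56, 0.0, 0.001]
force: [-5.0, 1.7, 17.8]
finger_gap: 0.0
gripper_force: 8.9
```

```bash
python3 -c "
from h import *
go([-.0742,0,.2011])"
```

```text
t 10.2333 jig pos [-0.074   0.0009  0.2002] F jig [-0.2988  5.2378 17.7923]
shift cm [-0.0178  0.0942 -0.0865] rot [0.0839 0.04   0.365 ]
```

Force is 18 N with 0.5 mm of motion, so the lever is hard on its stop. I'll release upwards and check.

carry_out(
  targets=[
    [[0, 0, -0.3, 0, 0, 0, 0], [0, 0, -1.5, 0, 0, 0, 0], [0, 0, -4, 0, 0, 0, 0], [0, 0, -7, 0, 0, 0, 0], [0, 0, -10, 0, 0, 0, 0], [0, 0, -13, 0, 0, 0, 0], [3, 0, -15, 0, 0, 0, 0], [6, 0, -15, 0, 0, 0, 0], [9, 0, -15, 0, 0, 0, 0], [12, 0, -15, 0, 0, 0, 0], [12, 0, -15, 0, 0, 0, 0], [12, 0, -15, 0, 0, 0, 0]],
  ],
)

```text
t: 11.23
tcp_pos: [0.61, -0.0264, 0.3466]
tool_rot: [0.828, 0.561, -0.0, -0.0]
force: [0.1, -0.3, -0.3]
finger_gap: 0.001
gripper_force: 0.0
```

```bash
python3 -c "
from h import *
import cv2
a=cams.snapshot('side')[150:330,250:430,::-1];b=cams.snapshot('wrist')[:,:,::-1]
cv2.imwrite('pics/c5.png',np.hstack([cv2.resize(a,(400,400)),cv2.resize(b,(400,300))[:,:].copy() if 0 else cv2.copyMakeBorder(cv2.resize(b,(400,300)),0,100,0,0,0)]))
go([0,0,.3])"
```

```text
t 11.3333 jig pos [0.0455 0.0018 0.3466] F jig [-0.2393 -0.8883 -0.0853]
shift cm [-4.5458  0.1554  4.6679] rot [-0.0379  0.0492  0.3338]
```

View pics/c5.png

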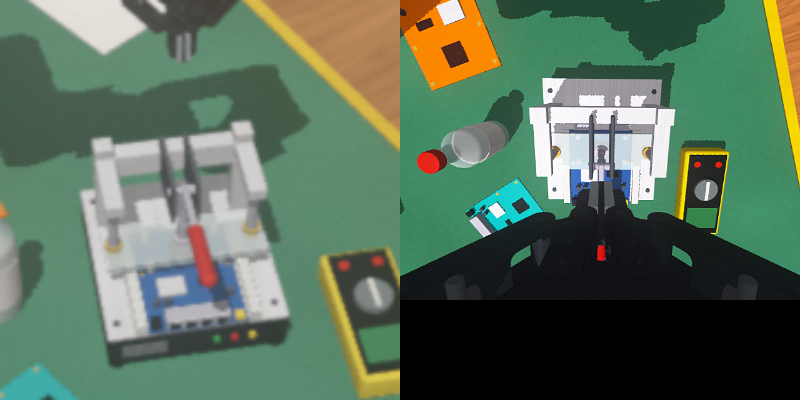

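The view shows the lever down towards the operator, its tip at side pixel (345,278), and the board home. I'll check the lever angle by casting the tip ray onto the lever's plane.

```bash
python3 -c "
from h import *
for p in((345,278),(344.5,276),(345,280)):
    o,d=ray('side',p);o=J.T@(o-O);d=J.T@d;x=o-d*o[1]/d[1];print(x,np.arctan2(.014-x[0],x[2]-.166),np.hypot(.014-x[0],x[2]-.166))"
```

```text
[-0.1281  0.      0.1774] 1.4905091280861196 0.14258267828024904
[-0.1226  0.      0.1777] 1.4851084836688109 0.1371230276379769
[-0.1292  0.      0.1716] 1.5317071345393476 0.14329710645273347
```

Lever is at about 1.5 rad, at its stop, so I'll hand the job in.

```bash
python3 -c "
from station import sign_off
print(sign_off())"
```

```text
the job is handed in; nothing more can be done
None
```

The board was pushed home against the stops, the lever pushed down to its stop (measured at about 1.5 rad), the arm withdrawn clear and the job handed in at about 11 s; the pins' force on the board was not measured, and no verdict came back.

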